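Clamp a blank with the ratchet knob

TASK

Gently push the wooden blank all the way into the clamping jig until it rests against the back stop, then screw the pressure foot down onto it by turning the small ratchet knob on top clockwise until the ratchet slips and clicks. Tighten by the ratchet knob only, never by the wide thimble below it, stop after one or two clicks, and leave the blank clamped there; leave the loose tools beside the jig alone.

Things in the scene. Friction and masses are not known exactly. Their poses are not given: they have to be found in the camera images.
- jig: Fixed clamping jig. Origin on the bed (z = 0) on the vertical spindle axis; x points from the open mouth (near the robot) to the back stop, z up. Base plate 160 x 90 x 10 mm, x = -100 to +60 mm. Guide rails (x = -60 to +30 mm, tops at z = 18 mm) leave a 42 mm wide channel. A grey arm from the post behind carries a nose of 44 mm diameter over the channel, z = 46 to 66 mm.
- back_stop (a point): Centre of the front face of the grey post, the back stop (x = +30 mm, z = 21 mm in the jig's frame); its axes are those of the jig.
- thimble: Wide knurled thimble on the axis above the nose, 46 mm diameter, z = 68 to 86 mm; origin at its underside. It drives the spindle directly, with no torque limit. It does not rise or sink when turned. Its thread friction is about 0.22 N m: when turning pauses, the moment on the hand can fall or reverse by up to that, but it stays higher under load than running free.
- foot: Steel pressure foot on the spindle under the nose; origin at the centre of its 18 mm collar's underside. It moves only vertically: down 3 mm for each radian that the thimble turns clockwise seen from above. Its pressing pad, a disc of 22 mm diameter, is fixed 5 to 9 mm below the origin, set differently each time. The pad starts 1 to 8 mm above the height of the blank's top.
- blank: Loose hardwood blank 120 (x) x 40 (y) x 22 (z) mm, about 0.09 kg, lying flat in the channel on the base plate (underside at z = 10 mm), x axis along the jig's, its near end sticking out of the mouth. Origin at the centre of its underside. Home against the back stop, its origin is at x = -30 mm in the jig's frame; at the start it lies 20 to 40 mm short of that.
- blank_end (a point): Centre of the blank's near end face (x = -60 mm, 11 mm above its underside), the face to push on.
- knob_top (a point): Centre of the ratchet knob's top face, on the spindle axis, 124 mm above the bed. The knob is an upright cylinder, 30 mm diameter, 34 mm high, below this point; a thin neck joins it to the thimble, whose top is 38 mm below this point. It does not rise or sink when turned. Turning it back (anticlockwise) unscrews the spindle. The thread holds by itself when the knob is let go.
- knob_mark (a point): Small raised witness mark on the ratchet knob's top, 12 mm from the axis. The knob takes the thimble along through the ratchet. Running free takes a moment of about 0.22 N m; once the foot bears on the blank it rises within some 0.1 to 0.6 rad, and at about 0.34 to 0.38 N m the ratchet slips, clicking every 30 degrees, while thimble and foot stand still.
- thimble_mark (a point): Small raised witness mark on the thimble's top rim, 20 mm from the axis. At the start both marks stand at the same bearing (8 mm apart horizontally); the angle between them is how far the ratchet has slipped (25 degrees: 10.6 mm apart; 60 degrees: 17.4 mm; 75 degrees: 20.5 mm).
- spindle_nut: Bystander: round steel collet nut, 50 mm diameter, 28 mm high, standing right of the jig; origin at its underside.
- collet_1: Bystander: steel spring collet, 26 mm diameter, 37 mm high, standing left of the jig; origin at its underside.
- spanner_24: Bystander: open-ended spanner 252 mm long, lying right of the jig beyond the nut; origin at its underside.
There are look-alikes about, which are no part of the job. There is more than one size of the jig; the job needs the larger.

How it is judged:
On the way, in this order (a step that is already met when the one before it is completed fails the run):
1. the blank is home against the back stop (x of blank in the frame of jig above -0.0325 m and contact force between foot and blank below 1 N), for 0.2 s.
2. the foot clamps the blank and the ratchet has clicked (x of blank in the frame of jig above -0.0325 m and contact force between foot and blank above 20 N and horizontal distance between thimble_mark and knob_mark above 0.0105 m), for 0.2 s.
At the end, for the whole second after the job is handed in: the blank rests against the back stop (within 2.5 mm, straight in its channel), the foot presses on it with more than 20 N, and the ratchet has slipped by at least one click (about 25 degrees, marks more than 10.5 mm apart) and at most two (about 75 degrees, marks less than 20.5 mm apart) (all of step 2 and angle between the x axis of blank and the x axis of jig, either way round below 0.06 rad and horizontal distance between thimble_mark and knob_mark below 0.0205 m and linear speed of blank below 0.01 m/s); the robot touches nothing.
It fails at once if the foot is overtightened (more than 110 N on the blank), as by turning the thimble (contact force between foot and blank above 110 N).
It fails at once if the ratchet is run on beyond two clicks (about 75 degrees) (horizontal distance between thimble_mark and knob_mark above 0.0205 m).
It fails at once if the blank is pushed with more than 40 N (contact force between any of the fingers, the arm and blank above 40 N).
It fails at once if a bystander is moved by more than 15 mm (distance of any of spindle_nut, collet_1, spanner_24 from where it was at the start of the episode above 0.015 m).
It also fails if it takes over 70 s, if anything falls off the work surface, if the arm or the gripper's body presses on something with over 40 N, if the wrist force passes 120 N, or if a joint passes its speed limit or range.

ROBOT

A 6-joint arm with a two-finger parallel gripper is mounted at the origin on a cart in front of the work surface, level with it; the furniture and walls round the work are solid. World frame = base frame: x ahead of the robot, y to its left, z up, the work surface at z = 0. Lengths are in m, angles in rad, forces in N, time in s.
With the tool pointing down it reaches from about 0.425 to 0.95 m from the base axis. Payload 14.7 kg.
Tool frame: the origin (TCP) lies midway between the tips of the shut fingers; the grasp point (between the pads) lies 19 mm behind it (arm.pinch_z is the distance from the TCP to the grasp point, in m); z points along the fingers, x is the direction in which the jaws open and shut, and the axes are right-handed (so a half turn about z gives the same grasp; the last joint's range is limited). The gripper opens to 85 mm and grips with 20 to 120 N. Pads are 22 mm wide; open, the fingers measure 114 mm over their backs; the gripper's body (76 mm by 85 mm) begins 54 mm behind the grasp point. The pads swing forward as they close: fully open they stand 13 mm farther back than shut.
Start: joints at [-1.388, 0.48, 1.596, -0, 1.065, -0.047], TCP at [0.148, -0.633, 0.231] pointing down, gripper open.
Joint ranges: [-2.75, 2.75], [-0.82, 2.05], [0.23, 2.67], [-1.56, 4.7], [0.09, 2.69], [-2.92, 2.92]. Speed limits (rad/s): [1.89, 1.89, 2.39, 3.01, 3.01, 3.01].

INTERFACE

Orientations are given as a unit quaternion [x, y, z, w].
In Python, from station import sensors, imaging, job, arm gives the robot as it stands. The module is installed in compiled form; this text tells all that it offers.
- The arm moves only by the tool jog_arm, never from a script. Its argument "series" is a list of rows, each a list of 7 numbers: the shift along the world's x, y, z in m, then the turn, a rotation vector about the world's x, y, z in degrees, then the closure in counts, from 0 (fully open) to 255 (shut). In form: [[x, y, z, wx, wy, wz, hand], ...]. A call has exactly 8 rows; each row is the pose to reach, as a shift and turn from the pose commanded when the call began; what a row does not reach only later rows make up. A row lasts 1/8 s, in which the tool goes at most 62.5 mm and 10.7 degrees, less where a joint would pass 70% of its speed; a pose out of reach is approached as far as the arm can. A call with a gripper value outside its range is refused whole. The fingers move at their own pace and stop on an object; "squeeze" is the grip in N (left out, the last holds). Time passes only in rows, so rows that repeat a pose let the fingers close, or fill a call up. It gives the time, the measured TCP pose, the force and the opening at its end, in the units of the state.
- sensors.read_state(): the state, without advancing time (a new reading comes with each control period).
- imaging.capture(name): name is "scene" or "top" or "wrist"; returns a dict with "image" (420x560x3 uint8, blue, green, red), "range_z" (420x560 float32, m along the optical axis (not along the pixel's ray), 0 where there is no reading), "mtx" (3x3 intrinsics, pixels), "eye" and "attitude" of the camera in the world. Camera axes: x right, y up, looking along -z (the intrinsics and any distortion apply to the point x, -y, -z); pixel columns grow to the right and rows downward; lengths in m; the calibration is good to about 2 mm. A picture is of the moment at which its call begins.
- job.job_done(): hands the job in, once; it reports no verdict.
The state is a dict: "time": time; "joint_pos": joint angles; "dq": joint speeds; "joint_torque": joint torques, N m; "position": TCP position; "tool_rot": TCP orientation; "force": force on the tool from outside, world axes, zero at the start; "moment": the same for the moment, N m; "width": finger opening in m.
Only numpy, scipy, OpenCV 4.12 (cv2) and the standard library are available. Lean on these libraries where they do the work, as an engineer would, in place of code of your own. Each camera call takes 0.05 s, during which the arm holds its last target.

## Working session

There is one attempt and no reset: what is moved stays moved. The work goes in short steps, Python scripts to look and compute and a tool call to move; the robot and the scene stay as the last step left them, time stands still between calls to the robot, and variables do not carry over. Pictures are saved under pics/ and viewed, and the job is handed in when it is done.

Besides the shell and the picture viewer there is one more tool, called after "Emit:" by a JSON object that holds its "fn" and its "kwargs", one argument or row to a line. jog_arm: Moves the arm, as the interface text tells. Its arguments: {"type":"object","properties":{"series":{"type":"array","items":{"type":"array","items":{"type":"number"}}},"squeeze":{"type":"number"}},"required":["series"]}

```bash
ls; mkdir -p pics
cat > h.py <<'E'
import numpy as np,cv2
from station import sensors,imaging,job,arm
from scipy.spatial.transform import Rotation as R
def cap(n,tag):
    c=imaging.capture(n); cv2.imwrite(f'pics/{tag}.png',c['image']); np.savez(f'pics/{tag}.npz',**{k:v for k,v in c.items() if isinstance(v,(np.ndarray,list,tuple))}); return c
def att(c):
    a=np.array(c['attitude'],float); return a if a.shape==(3,3) else R.from_quat(a).as_matrix()
def ray(c,u,v):
    K=np.array(c['mtx']); d=np.array([(u-K[0,2])/K[0,0],-(v-K[1,2])/K[1,1],-1.]); return np.array(c['eye'],float),att(c)@d
def onz(c,u,v,z):
    e,d=ray(c,u,v); return e+d*(z-e[2])/d[2]
def dep(c,u,v):
    e,d=ray(c,u,v); return e+d*c['range_z'][int(round(v)),int(round(u))]
E
python3 - <<'E'
from h import *
for n in ['scene','top','wrist']:
    c=cap(n,n+'0'); print(n,{k:(v if np.size(v)<20 else np.shape(v)) for k,v in c.items()})
print(sensors.read_state()); print(arm.pinch_z,dir(arm))
E
```

```text
pics
scene {'image': (420, 560, 3), 'range_z': (420, 560), 'mtx': array([[488.78725487,   0.        , 275.13382528],
       [  0.        , 488.78725487, 208.50367989],
       [  0.        ,   0.        ,   1.        ]]), 'eye': array([0.0946522 , 0.76528344, 0.64158145]), 'attitude': array([-0.15031619,  0.47028611,  0.83075428, -0.25706681])}
top {'image': (420, 560, 3), 'range_z': (420, 560), 'mtx': array([[545.81411932,   0.        , 283.09409225],
       [  0.        , 545.81411932, 208.36573485],
       [  0.        ,   0.        ,   1.        ]]), 'eye': array([0.41005517, 0.01932318, 1.14103334]), 'attitude': array([-0.05612761,  0.06361536,  0.71223543, -0.69679514])}
wrist {'image': (420, 560, 3), 'range_z': (420, 560), 'mtx': array([[293.94128295,   0.        , 278.04898056],
       [  0.        , 293.94128295, 214.35320041],
       [  0.        ,   0.        ,   1.        ]]), 'eye': array([ 0.22836571, -0.61315793,  0.37368092]), 'attitude': array([-0.12767676,  0.10272903, -0.61250373,  0.77329462])}
{'time': 0.15, 'joint_pos': array([-1.38759830e+00,  4.80693870e-01,  1
[... 296 characters left out ...]
89203e-05]), 'position': array([ 0.14803157, -0.63263348,  0.23083388]), 'tool_rot': array([ 7.83506468e-01, -6.21383477e-01, -3.23763344e-04, -2.90180791e-04]), 'force': array([-0.36948062,  0.59253049,  0.74194663]), 'moment': array([-0.00421216, -0.02432896,  0.0079913 ]), 'width': 0.08566072456116454}
0.0187 ['MotionError', '__class__', '__delattr__', '__dict__', '__dir__', '__doc__', '__eq__', '__format__', '__ge__', '__getattribute__', '__getstate__', '__gt__', '__hash__', '__init__', '__init_subclass__', '__le__', '__lt__', '__module__', '__ne__', '__new__', '__reduce__', '__reduce_ex__', '__repr__', '__setattr__', '__sizeof__', '__str__', '__subclasshook__', '__weakref__', 'pinch_z']
```

View pics/scene0.png

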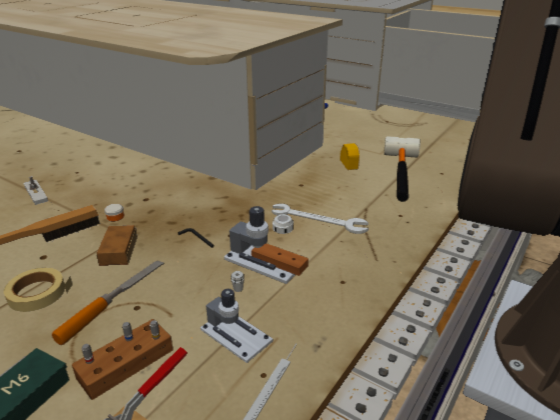

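View pics/top0.png

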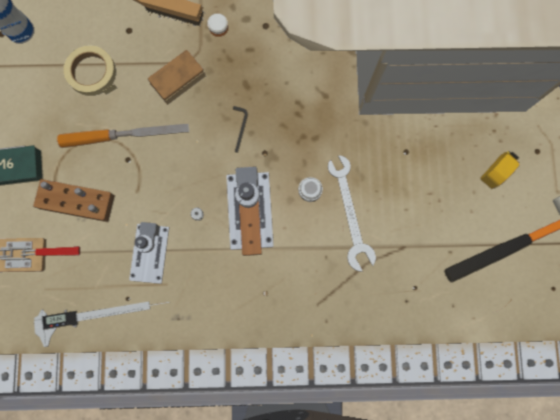

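View pics/wrist0.png

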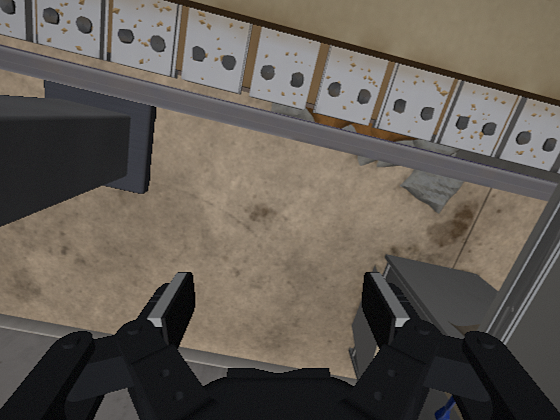

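The scene shows two candidate jigs. In the top view, one at px (248,210) is larger and holds the orange-brown blank; the other at (148,252) is smaller and empty. The larger one fits the description. I'll enlarge it and measure.

Run:
```python
from h import *
t=np.load('pics/top0.npz'); s=np.load('pics/scene0.npz')
a=cv2.resize(t['image'][150:270,190:310],None,fx=4.5,fy=4.5,interpolation=cv2.INTER_CUBIC)
b=cv2.resize(s['image'][195:285,215:335],None,fx=2.2*1,fy=2.2,interpolation=cv2.INTER_CUBIC)
cv2.imwrite('pics/cropt.png',a)
cv2.imwrite('pics/crops.png',cv2.resize(s['image'][195:285,215:335],None,fx=5,fy=5,interpolation=cv2.INTER_CUBIC))
# knob by depth: points at height .115-.13
v,u=np.mgrid[0:420,0:560]
for c,n in((t,'top'),(s,'scene')):
    K=c['mtx'];d=np.stack([(u-K[0,2])/K[0,0],-(v-K[1,2])/K[1,1],-np.ones_like(u,float)],-1)
    P=c['eye']+(d*c['range_z'][...,None])@att(c).T
    m=(abs(P[...,2]-.124)<.004)&(abs(P[...,0]-.45)<.25)&(abs(P[...,1])<.3)
    if n=='top': m&=(u>190)&(u<310)
    k,l,st,ce=cv2.connectedComponentsWithStats(m.astype(np.uint8))
    for i in range(1,k):
        if st[i,4]>15: print(n,st[i],ce[i],P[l==i].mean(0),np.ptp(P[l==i],axis=0))
    hsv=cv2.cvtColor(c['image'],cv2.COLOR_BGR2HSV)
    np.save('pics/P_'+n+'.npy',P)
P=np.load('pics/P_top.npy');hsv=cv2.cvtColor(t['image'],cv2.COLOR_BGR2HSV)
print(hsv[235,250],hsv[250,252],P[235,250],P[245,232],hsv[245,232],P[215,300])
m=((hsv[...,0]<15)&(hsv[...,1]>130)&(u>225)&(u<275)&(v>190)&(v<262)).astype(np.uint8)
cs,_=cv2.findContours(m,0,2);c0=max(cs,key=cv2.contourArea);r=cv2.minAreaRect(c0);print(r)
for q in cv2.boxPoints(r):print(q,onz(t,*q,.032))
m=((hsv[...,1]<60)&(hsv[...,2]>110)&(u>215)&(u<285)&(v>160)&(v<260)).astype(np.uint8)
cs,_=cv2.findContours(m,0,2);c0=max(cs,key=cv2.contourArea);r=cv2.minAreaRect(c0);print(r)
for q in cv2.boxPoints(r):print(q,onz(t,*q,.01))
```

```text
top [238 182  16  17 192] [245.828125   189.99479167] [0.6209985  0.07654306 0.1237962 ] [0.03087204 0.02867182 0.00778139]
scene [250 206  15   9  98] [256.62244898 209.95918367] [0.62036661 0.07892495 0.12307174] [0.02993964 0.03054088 0.00668031]
[ 13 137 155] [ 13 135 149] [0.54624474 0.07433069 0.03003694] [0.52881506 0.11309901 0.00806421] [106  18 184] [ 0.59002585 -0.03043492  0.00138885]
((249.92593383789062, 229.77725219726562), (46.7324333190918, 16.394161224365234), 86.53176879882812)
[240.33032 206.9497 ] [0.60460126 0.09342611 0.032     ]
[256.69446 205.95795] [0.60596434 0.05968928 0.032     ]
[259.52155 252.6048 ] [0.50958442 0.05534162 0.032     ]
[243.15741 253.59656] [0.50829565 0.08859575 0.032     ]
((250.0, 205.5), (68.0, 89.0), 0.0)
[216. 250.] [0.51893532 0.1461464  0.01      ]
[216. 161.] [0.70898685 0.1457807  0.01      ]
[284. 161.] [0.70603314 0.0008379  0.01      ]
[284. 250.] [0.51585671 0.00520045 0.01      ]
```

View pics/cropt.png

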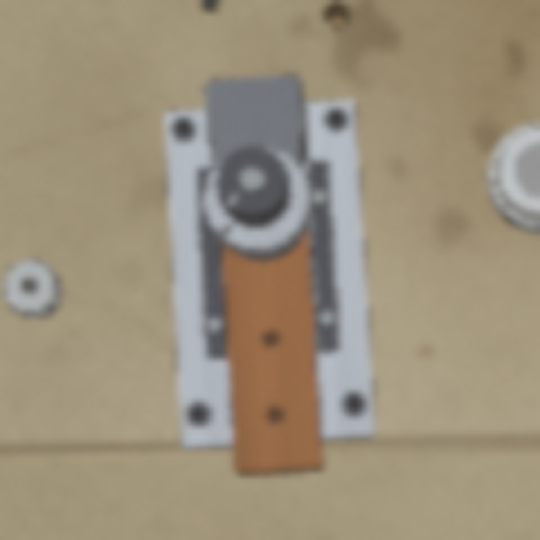

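View pics/crops.png

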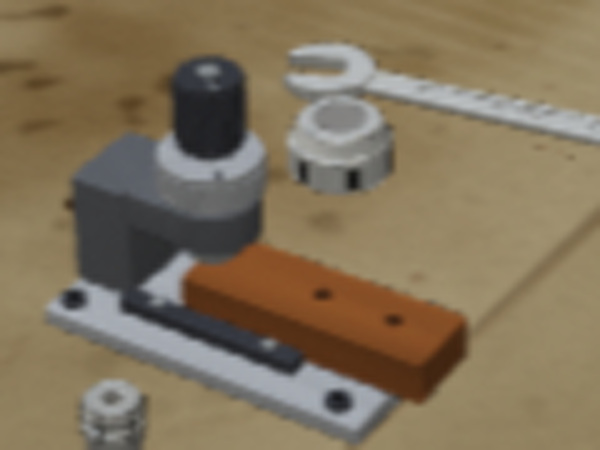

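The crop confirms it: the knob top is at z≈0.124, and the blank is in the channel and sticking out of the mouth. Next I'll compute the jig axes from the plate corners and blank end in the crop.

Run:
```python
from h import *
t=np.load('pics/top0.npz')
f=lambda x,y,z:onz(t,(x+.5)/4.5-.5+190,(y+.5)/4.5-.5+150,z)
C=[f(x,y,.01) for x,y in((164,113),(355,99),(374,435),(184,446))]
for q in C:print(q)
dx=(C[0]+C[1]-C[2]-C[3])/2; dy=(C[0]+C[3]-C[1]-C[2])/2
print('len',np.linalg.norm(dx),np.linalg.norm(dy),'yaw',np.degrees(np.arctan2(dx[1],dx[0])),np.degrees(np.arctan2(-dy[0],dy[1])))
B=[f(x,y,.032) for x,y in((236,473),(323,469))];print(B,(B[0]+B[1])/2)
yaw=np.arctan2(dx[1],dx[0]); e=np.array([np.cos(yaw),np.sin(yaw),0])
c=np.mean(C,0); print('axis from plate',c+e*.02)
o=np.array([.6207,.0777,0]);print('plate center in jig', (c-o)@e,(c-o)@[-e[1],e[0],0]); b=(B[0]+B[1])/2
print('blank end in jig',(b-o)@e,(b-o)@[-e[1],e[0],0])
for z,n in((.124,'knobtop'),):
  print(f(252,187,z))
print('mark knob',f(234,199,.124),'th mark',f(228,228,.086))
# bystander nut, collet
print('nut',f(533,172,.028),'collet',f(30,287,.037))
```

```text
[0.67854596 0.1245184  0.01      ]
[0.6834723  0.03432636 0.01      ]
[0.52411027 0.02844687 0.01      ]
[0.52093424 0.11610041 0.01      ]
len 0.1586480142156748 0.08901502214946996 yaw 2.5826433155399777 2.6085029662864407
[array([0.50605788, 0.09085495, 0.032     ]), array([0.50700379, 0.05158802, 0.032     ])] [0.50653084 0.07122149 0.032     ]
axis from plate [0.62174538 0.07674922 0.01      ]
plate center in jig -0.01899852607579263 -0.000996921099839934
blank end in jig -0.11434512100659809 -0.0013274279267877934
[0.61868392 0.07696887 0.124     ]
mark knob [0.61367968 0.08461174 0.124     ] th mark [0.60843703 0.08979555 0.086     ]
nut [ 0.64274573 -0.04765407  0.028     ] collet [0.59225461 0.18327825 0.037     ]
```

Emit:
{"fn": "jog_arm", "kwargs": {
  "series": [
    [0.04, 0.035, 0, 0, 0, 10, 255],
    [0.08, 0.07, 0, 0, 0, 20, 255],
    [0.12, 0.105, 0, 0, 0, 30, 255],
    [0.16, 0.14, 0, 0, 0, 40, 255],
    [0.2, 0.18, 0, 0, 0, 50, 255],
    [0.24, 0.22, 0, 0, 0, 60, 255],
    [0.27, 0.26, 0, 0, 0, 70, 255],
    [0.3, 0.3, 0, 0, 0, 80, 255]
  ],
  "squeeze": 60
}}

```text
time: 1.15
position: [0.4489, -0.3314, 0.2312]
tool_rot: [1.0, 0.031, -0.0, -0.0]
force: [0.5, -0.3, -0.7]
width: 0.0003
```

```bash
cat > st.py <<'E'
from h import *
s=sensors.read_state();r=R.from_quat(s['tool_rot']).as_matrix()
print('t',s['time'],'J',s['joint_pos'].round(3),'p',s['position'].round(4),'yaw',np.degrees(np.arctan2(r[1,0],r[0,0])).round(2),'tilt',r[:2,2].round(4),'F',s['force'].round(2),'M',s['moment'].round(3),'w',s['width'])
E
python3 st.py
```

```text
t 1.15 J [-0.69   0.352  1.81   0.     0.98  -0.751] p [ 0.4489 -0.3314  0.2312] yaw 3.5 tilt [-0.0002  0.0002] F [ 0.49 -0.27 -0.65] M [-0.038 -0.029  0.034] w 0.00032970831214069595
```

Emit:
{"fn": "jog_arm", "kwargs": {
  "series": [
    [0.01, 0.05, 0, 0, 0, 10, 255],
    [0.02, 0.1, 0, 0, 0, 20, 255],
    [0.02, 0.15, 0, 0, 0, 30, 255],
    [0.02, 0.2, 0, 0, 0, 40, 255],
    [0.02, 0.25, 0, 0, 0, 50, 255],
    [0.02, 0.3, 0, 0, 0, 60, 255],
    [0.02, 0.35, 0, 0, 0, 70, 255],
    [0.02, 0.401, 0, 0, 0, 80, 255]
  ]
}}

```text
time: 2.15
position: [0.4678, 0.0697, 0.2313]
tool_rot: [0.746, 0.666, 0.0, 0.0]
force: [1.2, -1.0, -0.1]
width: -0.0002
```

```bash
python3 st.py
```

```text
t 2.15 J [ 0.084  0.233  1.989 -0.     0.92  -1.373] p [0.4678 0.0697 0.2313] yaw 83.49 tilt [ 0.0001 -0.    ] F [ 1.2  -0.99 -0.08] M [0.011 0.03  0.062] w -0.00015371505188305554
```

Emit:
{"fn": "jog_arm", "kwargs": {
  "series": [
    [0, 0, -0.04, 0, 0, 3, 255],
    [0, 0, -0.08, 0, 0, 6, 255],
    [0, 0, -0.12, 0, 0, 9.2, 255],
    [0, 0, -0.15, 0, 0, 9.2, 255],
    [0, 0, -0.18, 0, 0, 9.2, 255],
    [0, 0, -0.2, 0, 0, 9.2, 255],
    [0, 0, -0.213, 0, 0, 9.2, 255],
    [0, 0, -0.213, 0, 0, 9.2, 255]
  ]
}}

```text
time: 3.15
position: [0.4676, 0.0681, 0.0177]
tool_rot: [0.692, 0.722, -0.001, -0.0]
force: [1.0, -0.6, 0.3]
width: -0.0005
```

```bash
python3 st.py
python3 - <<'E'
from h import *
c=cap('scene','s1'); cv2.imwrite('pics/s1c.png',cv2.resize(c['image'][180:300,210:350],None,fx=5,fy=5,interpolation=2))
E
```

```text
t 3.15 J [ 0.08   0.591  2.159 -0.     0.392 -1.532] p [0.4676 0.0681 0.0177] yaw 92.37 tilt [-0.0014 -0.0001] F [ 0.99 -0.61  0.3 ] M [ 0.025 -0.002 -0.056] w -0.0005208479062655047
```

View pics/s1c.png

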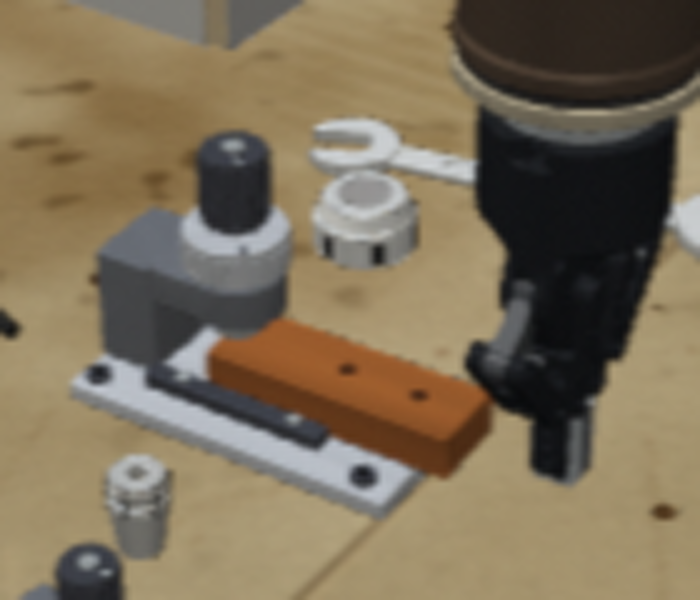

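The fingers are beside the blank end, about 28 mm short of contact. I'll advance now, slowly near the end.

Emit:
{"fn": "jog_arm", "kwargs": {
  "series": [
    [0.012, 0.003, 0, 0, 0, 0, 255],
    [0.022, 0.004, 0, 0, 0, 0, 255],
    [0.026, 0.004, 0, 0, 0, 0, 255],
    [0.029, 0.004, 0, 0, 0, 0, 255],
    [0.032, 0.004, 0, 0, 0, 0, 255],
    [0.035, 0.004, 0, 0, 0, 0, 255],
    [0.038, 0.005, 0, 0, 0, 0, 255],
    [0.041, 0.005, 0, 0, 0, 0, 255]
  ]
}}

```text
time: 4.2
position: [0.5093, 0.0731, 0.0183]
tool_rot: [0.692, 0.722, -0.0, 0.0]
force: [-0.4, 0.8, -0.1]
width: 0.0
```

```bash
python3 st.py
```

```text
t 4.2 J [ 0.084  0.62   2.065 -0.     0.457 -1.528] p [0.5093 0.0731 0.0183] yaw 92.37 tilt [ 0. -0.] F [-0.45  0.8  -0.12] M [-0.001  0.079 -0.025] w 3.2587462585125355e-06
```

Emit:
{"fn": "jog_arm", "kwargs": {
  "series": [
    [0.002, 0, 0, 0, 0, 0, 255],
    [0.004, 0, 0, 0, 0, 0, 255],
    [0.005, 0, 0, 0, 0, 0, 255],
    [0.006, 0, 0, 0, 0, 0, 255],
    [0.007, 0, 0, 0, 0, 0, 255],
    [0.008, 0, 0, 0, 0, 0, 255],
    [0.009, 0, 0, 0, 0, 0, 255],
    [0.009, 0, 0, 0, 0, 0, 255]
  ]
}}

```text
time: 5.2
position: [0.5182, 0.0731, 0.0183]
tool_rot: [0.692, 0.722, 0.0, 0.0]
force: [-0.2, -0.2, -0.1]
width: 0.0004
```

```bash
python3 st.py
python3 - <<'E'
from h import *
c=cap('scene','s2'); cv2.imwrite('pics/s2c.png',cv2.resize(c['image'][180:300,210:350],None,fx=5,fy=5,interpolation=2))
E
```

```text
t 5.2 J [ 0.082  0.626  2.045 -0.     0.47  -1.53 ] p [0.5182 0.0731 0.0183] yaw 92.36 tilt [0.0002 0.    ] F [-0.23 -0.16 -0.12] M [-0.052 -0.044  0.022] w 0.00039584203258313387
```

View pics/s2c.png

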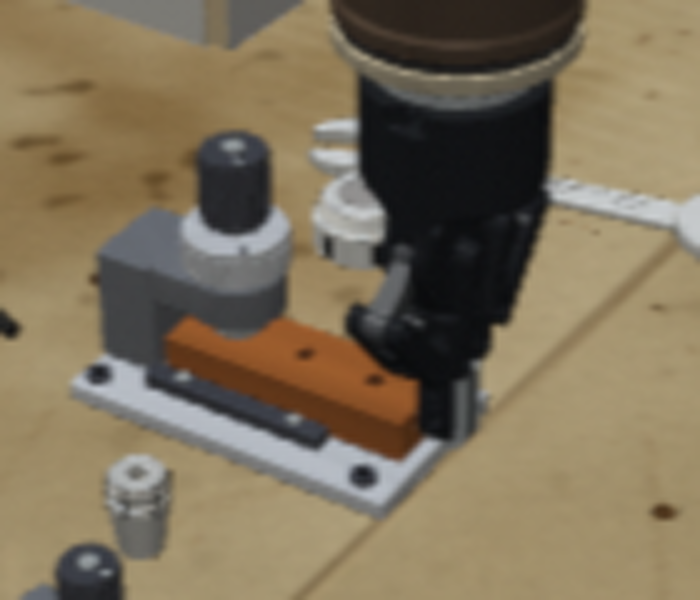

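Contact made; the blank moves with the fingers and is close to the stop. I'll creep on in small steps.

Emit:
{"fn": "jog_arm", "kwargs": {
  "series": [
    [0.0003, 0, 0, 0, 0, 0, 255],
    [0.0006, 0, 0, 0, 0, 0, 255],
    [0.0009, 0, 0, 0, 0, 0, 255],
    [0.0012, 0, 0, 0, 0, 0, 255],
    [0.0014, 0, 0, 0, 0, 0, 255],
    [0.0016, 0, 0, 0, 0, 0, 255],
    [0.0018, 0, 0, 0, 0, 0, 255],
    [0.002, 0, 0, 0, 0, 0, 255]
  ]
}}

```text
time: 6.25
position: [0.5201, 0.0731, 0.0183]
tool_rot: [0.692, 0.722, -0.0, 0.0]
force: [-0.5, 0.2, 0.1]
width: -0.0
```

```bash
python3 st.py
```

```text
t 6.25 J [ 0.082  0.628  2.041 -0.     0.473 -1.53 ] p [0.5201 0.0731 0.0183] yaw 92.36 tilt [ 0. -0.] F [-0.52  0.23  0.07] M [0.014 0.062 0.047] w -2.9917206710005414e-05
```

Emit:
{"fn": "jog_arm", "kwargs": {
  "series": [
    [0.0003, 0, 0, 0, 0, 0, 255],
    [0.0006, 0, 0, 0, 0, 0, 255],
    [0.0009, 0, 0, 0, 0, 0, 255],
    [0.0012, 0, 0, 0, 0, 0, 255],
    [0.0014, 0, 0, 0, 0, 0, 255],
    [0.0016, 0, 0, 0, 0, 0, 255],
    [0.0018, 0, 0, 0, 0, 0, 255],
    [0.002, 0, 0, 0, 0, 0, 255]
  ]
}}

```text
time: 7.25
position: [0.5221, 0.0731, 0.0183]
tool_rot: [0.692, 0.722, -0.0, 0.0]
force: [-1.2, -0.5, 0.7]
width: -0.0001
```

```bash
python3 st.py
```

```text
t 7.25 J [ 0.082  0.629  2.036 -0.     0.476 -1.53 ] p [0.5221 0.0731 0.0183] yaw 92.36 tilt [-0. -0.] F [-1.17 -0.54  0.74] M [-0.055  0.029 -0.028] w -9.221398646757862e-05
```

Emit:
{"fn": "jog_arm", "kwargs": {
  "series": [
    [0.0003, 0, 0, 0, 0, 0, 255],
    [0.0006, 0, 0, 0, 0, 0, 255],
    [0.0009, 0, 0, 0, 0, 0, 255],
    [0.0012, 0, 0, 0, 0, 0, 255],
    [0.0014, 0, 0, 0, 0, 0, 255],
    [0.0016, 0, 0, 0, 0, 0, 255],
    [0.0018, 0, 0, 0, 0, 0, 255],
    [0.002, 0, 0, 0, 0, 0, 255]
  ]
}}

```text
time: 8.25
position: [0.5223, 0.073, 0.0181]
tool_rot: [0.692, 0.722, -0.001, -0.001]
force: [-11.3, 0.4, 8.2]
width: -0.0002
```

```bash
python3 st.py
python3 - <<'E'
from h import *
c=cap('scene','s3'); cv2.imwrite('pics/s3c.png',cv2.resize(c['image'][220:280,230:310],None,fx=9,fy=9,interpolation=2))
E
```

```text
t 8.25 J [ 0.081  0.63   2.033  0.     0.481 -1.531] p [0.5223 0.073  0.0181] yaw 92.37 tilt [-0.0031 -0.0002] F [-11.29   0.41   8.2 ] M [ 0.113  1.632 -0.021] w -0.00019747468698849864
```

View pics/s3c.png

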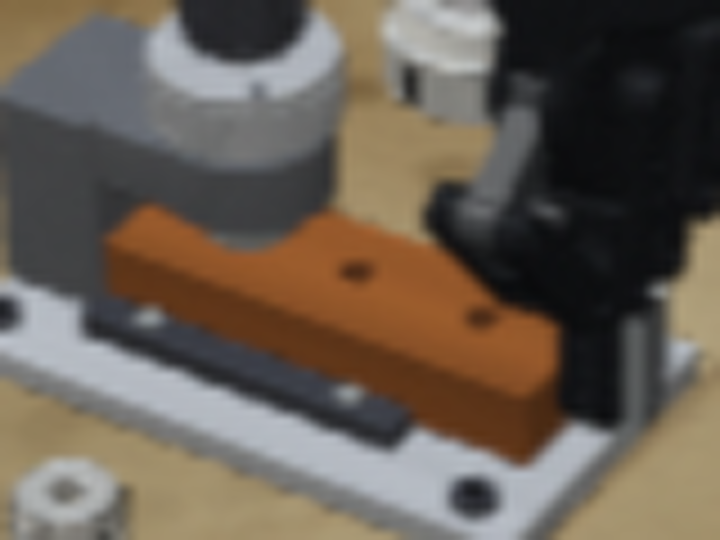

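The blank is home: force stepped to 11 N while motion stopped, and the picture shows it against the grey post. I'll back off, rise and go over the knob.

Emit:
{"fn": "jog_arm", "kwargs": {
  "series": [
    [-0.01, 0, 0, 0, 0, 0, 255],
    [-0.04, 0, 0, 0, 0, 0, 255],
    [-0.05, 0, 0.04, 0, 0, 0, 150],
    [-0.05, 0, 0.09, 0, 0, 0, 100],
    [-0.05, 0, 0.15, 0, 0, 0, 50],
    [-0.03, 0, 0.2, 0, 0, 0, 0],
    [0.03, 0.002, 0.2, 0, 0, 0, 0],
    [0.055, 0.004, 0.2, 0, 0, 0, 0]
  ]
}}

```text
time: 9.3
position: [0.5822, 0.0771, 0.2195]
tool_rot: [0.692, 0.721, 0.002, 0.001]
force: [-0.6, 0.1, 0.4]
width: 0.0856
```

```bash
python3 st.py
python3 - <<'E'
from h import *
c=cap('wrist','w1'); c=cap('top','t1'); cv2.imwrite('pics/t1c.png',cv2.resize(c['image'][150:270,190:310],None,fx=4.5,fy=4.5,interpolation=2))
E
```

```text
t 9.3 J [ 0.08   0.403  1.761 -0.     0.974 -1.532] p [0.5822 0.0771 0.2195] yaw 92.35 tilt [0.0043 0.0003] F [-0.57  0.1   0.37] M [-0.022 -0.026 -0.001] w 0.08558556969047726
```

View pics/w1.png

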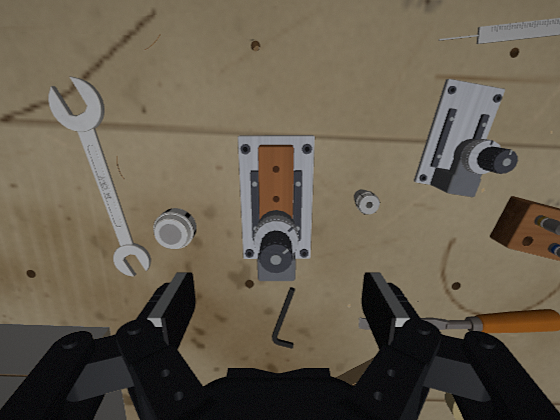

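View pics/t1c.png

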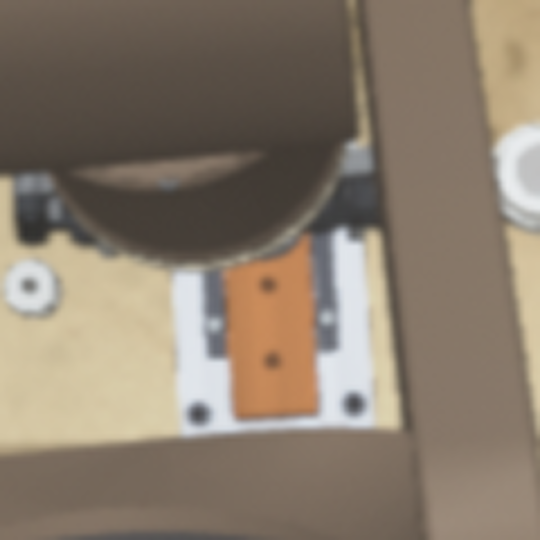

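The wrist view shows the knob at (275,262) with the blank home under it, and the bystanders are untouched. I'll cross-check the knob centre from this view.

Run:
```python
from h import *
c=np.load('pics/w1.npz'); im=c['image']
cv2.imwrite('pics/w1c.png',cv2.resize(im[200:290,225:335],None,fx=7,fy=6.66,interpolation=2))
K=c['mtx'];v,u=np.mgrid[0:420,0:560];d=np.stack([(u-K[0,2])/K[0,0],-(v-K[1,2])/K[1,1],-np.ones_like(u,float)],-1)
P=c['eye']+(d*c['range_z'][...,None])@att(c).T
m=(abs(P[...,2]-.124)<.005)&(abs(u-275)<30)&(abs(v-260)<35)
q=P[m];print('eye',c['eye'],m.sum(),q.mean(0),q.min(0),q.max(0)); print(u[m].mean(),v[m].mean(),onz(c,u[m].mean(),v[m].mean(),.124))
t=np.load('pics/t1.npz');f=lambda x,y,z:onz(t,(x+.5)/4.5-.5+190,(y+.5)/4.5-.5+150,z)
a,b=f(235,418,.032),f(319,413,.032);p=(a+b)/2;o=np.array([.621,.077,0]);print('blank end jig x',(p-o)@[.999,.045,0],a,b)
```

```text
eye [0.4972627  0.0742184  0.36205005] 829 [0.62042483 0.07774267 0.12420067] [0.60648986 0.06229557 0.11900353] [0.63644495 0.09264472 0.12720843]
275.82750301568154 256.8564535585042 [0.62046576 0.07774308 0.124     ]
blank end jig x -0.08942803067071695 [0.53098212 0.09105917 0.032     ] [0.53243078 0.05299529 0.032     ]
```

View pics/w1c.png

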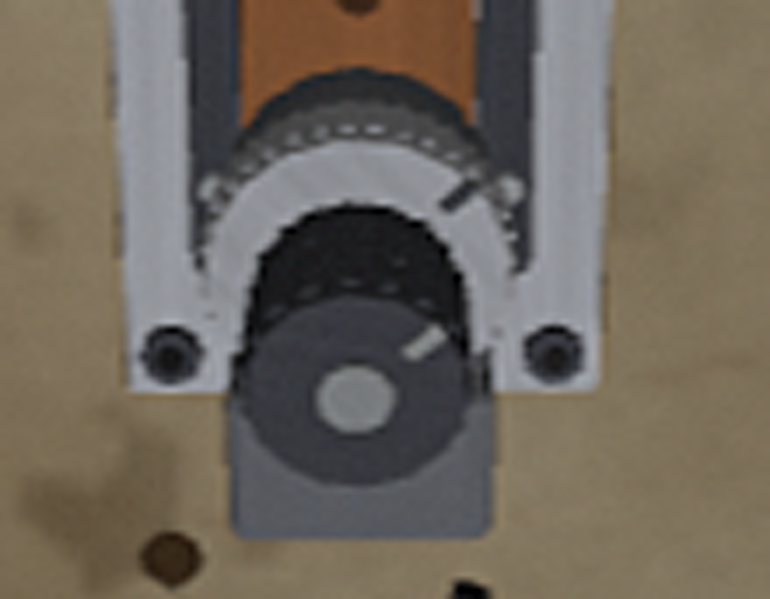

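Three views agree on the knob axis at about (0.6205, 0.0777). I'll move over it, settle and read.

Emit:
{"fn": "jog_arm", "kwargs": {
  "series": [
    [0.02, 0, 0, 0, 0, 0, 0],
    [0.039, 0.001, 0, 0, 0, 0, 0],
    [0.039, 0.001, -0.02, 0, 0, 0, 0],
    [0.039, 0.001, -0.04, 0, 0, 0, 0],
    [0.039, 0.001, -0.06, 0, 0, 0, 0],
    [0.039, 0.001, -0.07, 0, 0, 0, 0],
    [0.039, 0.001, -0.07, 0, 0, 0, 0],
    [0.039, 0.001, -0.07, 0, 0, 0, 0]
  ]
}}

```text
time: 10.4
position: [0.6184, 0.0781, 0.149]
tool_rot: [0.692, 0.722, 0.0, 0.0]
force: [-0.5, -0.6, 0.0]
width: 0.0853
```

```bash
python3 st.py
```

```text
t 10.4 J [ 0.077  0.532  1.739  0.     0.87  -1.535] p [0.6184 0.0781 0.149 ] yaw 92.37 tilt [0.0009 0.0001] F [-0.54 -0.61  0.02] M [-0.028 -0.036  0.01 ] w 0.08529078591030985
```

Emit:
{"fn": "jog_arm", "kwargs": {
  "series": [
    [0.002, 0, -0.02, 0, 0, 0, 0],
    [0.002, 0, -0.04, 0, 0, 0, 0],
    [0.002, 0, -0.053, 0, 0, 0, 0],
    [0.002, 0, -0.053, 0, 0, 0, 100],
    [0.002, 0, -0.053, 0, 0, 0, 255],
    [0.002, 0, -0.053, 0, 0, 0, 255],
    [0.002, 0, -0.053, 0, 0, 0, 255],
    [0.002, 0, -0.053, 0, 0, 0, 255]
  ],
  "squeeze": 60
}}

```text
time: 11.4
position: [0.6207, 0.077, 0.0966]
tool_rot: [0.692, 0.722, 0.0, 0.001]
force: [-1.6, -11.4, 9.9]
width: 0.0285
```

```bash
python3 st.py
python3 - <<'E'
from h import *
c=cap('wrist','w2')
E
```

```text
t 11.4 J [ 0.076  0.601  1.77  -0.002  0.77  -1.535] p [0.6207 0.077  0.0966] yaw 92.38 tilt [ 0.0016 -0.0012] F [ -1.61 -11.41   9.88] M [-1.919  0.298 -0.015] w 0.02851176154104566
```

View pics/w2.png

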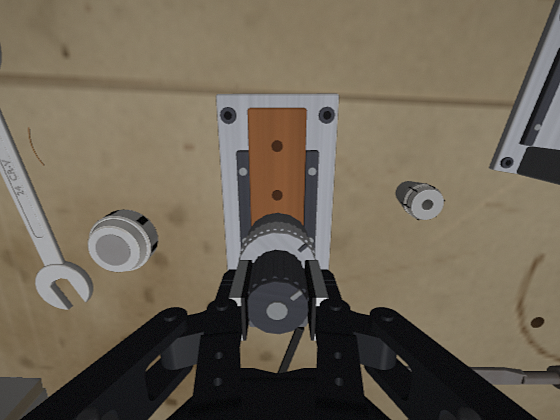

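The knob is gripped, with both marks visible in the wrist view: thimble at (303,246), knob at (296,296). Turning clockwise in small batches, and easing the −y side force.

Emit:
{"fn": "jog_arm", "kwargs": {
  "series": [
    [0, -0.0005, 0.0003, 0, 0, -5, 255],
    [0, -0.001, 0.0005, 0, 0, -10, 255],
    [0, -0.001, 0.0005, 0, 0, -15, 255],
    [0, -0.001, 0.0005, 0, 0, -20, 255],
    [0, -0.001, 0.0005, 0, 0, -25, 255],
    [0, -0.001, 0.0005, 0, 0, -30, 255],
    [0, -0.001, 0.0005, 0, 0, -35, 255],
    [0, -0.001, 0.0005, 0, 0, -40, 255]
  ]
}}

```text
time: 12.45
position: [0.6212, 0.0779, 0.0967]
tool_rot: [0.898, 0.44, 0.001, 0.0]
force: [3.0, 7.6, -0.2]
width: 0.0281
```

```bash
python3 st.py
python3 - <<'E'
from h import *
c=cap('wrist','w3');  cv2.imwrite('pics/w3c.png',cv2.resize(c['image'][210:350,200:360],None,fx=4.5,fy=4.2,interpolation=2))
E
```

```text
t 12.45 J [ 7.600e-02  6.010e-01  1.769e+00  1.000e-03  7.690e-01 -8.360e-01] p [0.6212 0.0779 0.0967] yaw 52.2 tilt [0.0026 0.001 ] F [ 3.01  7.6  -0.23] M [ 1.547 -0.684  0.228] w 0.028070254093724146
```

View pics/w3c.png

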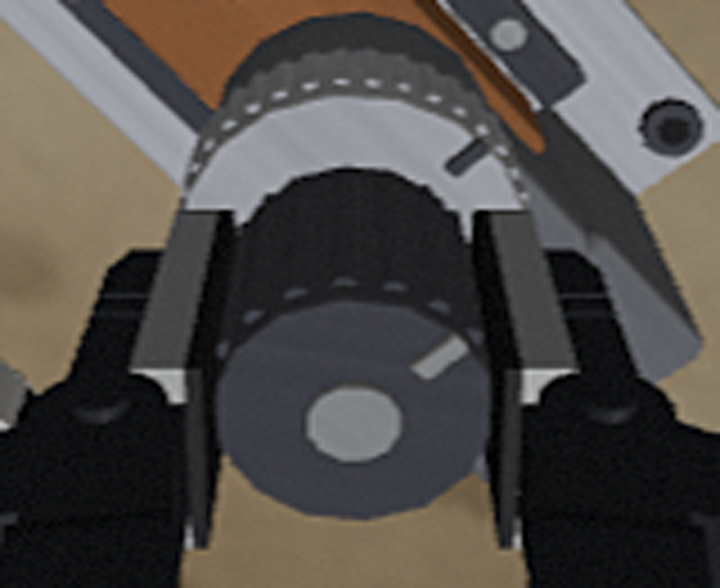

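The moment is 0.228 N m, so it's running free, and the marks are still aligned. Continuing.

Emit:
{"fn": "jog_arm", "kwargs": {
  "series": [
    [0, 0.0005, 0, 0, 0, -5, 255],
    [0, 0.0005, 0, 0, 0, -10, 255],
    [0, 0.0005, 0, 0, 0, -15, 255],
    [0, 0.0005, 0, 0, 0, -20, 255],
    [0, 0.0005, 0, 0, 0, -25, 255],
    [0, 0.0005, 0, 0, 0, -30, 255],
    [0, 0.0005, 0, 0, 0, -35, 255],
    [0, 0.0005, 0, 0, 0, -40, 255]
  ]
}}

```text
time: 13.5
position: [0.6226, 0.0786, 0.0968]
tool_rot: [0.994, 0.106, 0.003, -0.0]
force: [9.1, 8.8, -6.5]
width: 0.0285
```

```bash
python3 st.py
python3 - <<'E'
from h import *
c=cap('wrist','w4');  cv2.imwrite('pics/w4c.png',cv2.resize(c['image'][210:350,200:360],None,fx=4.5,fy=4.2,interpolation=2))
E
```

```text
t 13.5 J [ 7.700e-02  6.010e-01  1.768e+00  1.000e-03  7.670e-01 -1.370e-01] p [0.6226 0.0786 0.0968] yaw 12.21 tilt [0.0052 0.0012] F [ 9.06  8.79 -6.52] M [ 1.487 -2.035  0.349] w 0.02853487944460638
```

View pics/w4c.png

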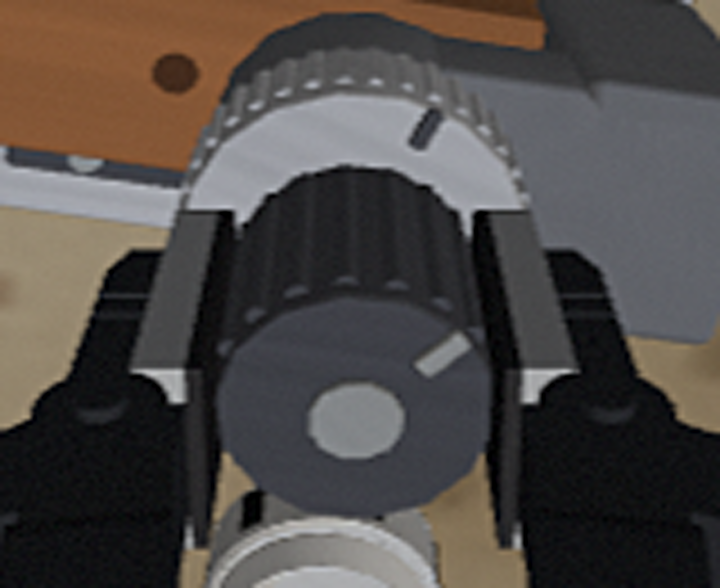

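The moment has risen to 0.349 and the thimble mark now lags the knob mark, so the ratchet is slipping. I'll measure the mark separation.

```bash
python3 - <<'E'
from h import *
for n,k,th in(('w3',(440,357),(468,155)),('w4',(442,355),(426,128))):
    c=np.load(f'pics/{n}.npz'); f=lambda p,z:onz(c,200+(p[0]+.5)/4.5-.5,210+(p[1]+.5)/4.2-.5,z)
    K=f(k,.124);T=f(th,.086);C=f((355,424) if n=='w3' else (357,420),.124)
    print(n,K,T,'dist',np.linalg.norm((K-T)[:2]),'C',C)
    a=lambda p:np.degrees(np.arctan2(*(p-C)[1::-1]))
    print('r',np.linalg.norm((K-C)[:2]),np.linalg.norm((T-C)[:2]),'slip',a(K),a(T))
E
python3 st.py
```

```text
w3 [0.62179754 0.08871858 0.124     ] [0.62040987 0.09730586 0.086     ] dist 0.008698682151623153 C [0.623366   0.07655448 0.124     ]
r 0.012264800870696665 0.020960881115577798 slip 97.34727493889682 98.10750653210046
w4 [0.62936089 0.08628292 0.124     ] [0.62757116 0.09635387 0.086     ] dist 0.010228739636965831 C [0.62268536 0.07624588 0.124     ]
r 0.01205424435579902 0.02069304477309195 slip 56.37255600370922 76.34305721363525
t 13.55 J [ 7.700e-02  6.010e-01  1.768e+00  1.000e-03  7.670e-01 -1.320e-01] p [0.6226 0.0786 0.0968] yaw 11.93 tilt [0.0052 0.0012] F [10.17  8.55 -6.17] M [ 1.497 -1.839  0.163] w 0.028461907872363166
```

Slip is about 20° (marks 10.2 mm apart). I'll turn about 25° more.

Emit:
{"fn": "jog_arm", "kwargs": {
  "series": [
    [0.0003, 0.0003, 0, 0, 0, -4, 255],
    [0.0006, 0.0006, 0, 0, 0, -8, 255],
    [0.0006, 0.0006, 0, 0, 0, -12, 255],
    [0.0006, 0.0006, 0, 0, 0, -16, 255],
    [0.0006, 0.0006, 0, 0, 0, -19, 255],
    [0.0006, 0.0006, 0, 0, 0, -22, 255],
    [0.0006, 0.0006, 0, 0, 0, -25, 255],
    [0.0006, 0.0006, 0, 0, 0, -25, 255]
  ]
}}

```text
time: 14.55
position: [0.6236, 0.0787, 0.0968]
tool_rot: [0.994, -0.11, 0.003, -0.001]
force: [11.3, 3.4, -7.4]
width: 0.0282
```

```bash
python3 st.py
python3 - <<'E'
from h import *
c=cap('wrist','w5');  cv2.imwrite('pics/w5c.png',cv2.resize(c['image'][210:350,200:360],None,fx=4.5,fy=4.2,interpolation=2))
E
```

```text
t 14.55 J [0.077 0.602 1.766 0.    0.768 0.298] p [0.6236 0.0787 0.0968] yaw -12.68 tilt [0.0058 0.0007] F [11.27  3.43 -7.4 ] M [ 0.511 -2.304  0.031] w 0.028170477079270277
```

View pics/w5c.png

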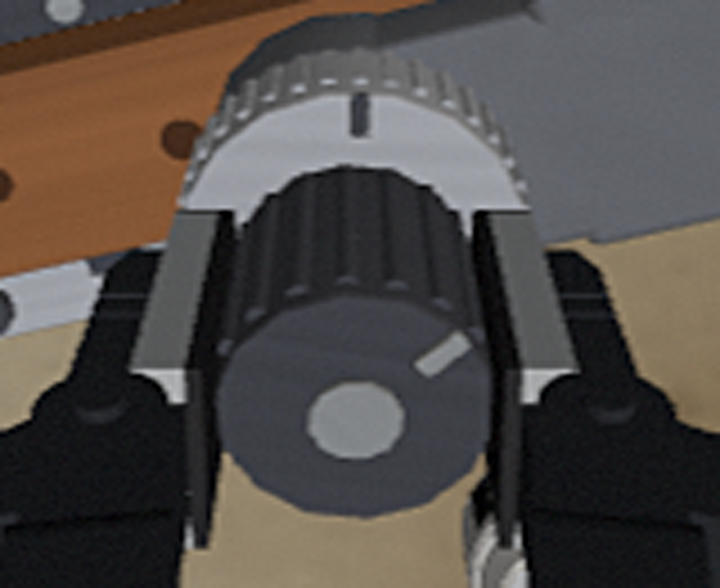

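Run:
```python
from h import *
for n,k,th,ce in(('w4',(442,355),(426,128),(357,420)),('w5',(442,354),(360,115),(356,420))):
    c=np.load(f'pics/{n}.npz'); f=lambda p,z:onz(c,200+(p[0]+.5)/4.5-.5,210+(p[1]+.5)/4.2-.5,z)
    K=f(k,.124);T=f(th,.086);C=f(ce,.124)
    a=lambda p:np.degrees(np.arctan2(*(p-C)[1::-1]))
    print(n,'dist',np.linalg.norm((K-T)[:2]),'r',np.linalg.norm((K-C)[:2]),np.linalg.norm((T-C)[:2]),'slip',a(T)-a(K),'th',a(T))
```

```text
w4 dist 0.010228739636965831 r 0.01205424435579902 0.02069304477309195 slip 19.970501209926027 th 76.34305721363525
w5 dist 0.01449211832620445 r 0.012211304405461353 0.020618550704315848 slip 43.673210208078885 th 75.22226501179937
```

The slip is ~44° (14.5 mm apart) and the thimble has stopped: 76.3°→75.2° while the knob turned 25°. Releasing and rising now.

Emit:
{"fn": "jog_arm", "kwargs": {
  "series": [
    [0.0006, 0.0002, -0.0003, 0, 0, 0, 255],
    [0.0006, 0.0002, -0.0003, 0, 0, 0, 60],
    [0.0006, 0.0002, -0.0003, 0, 0, 0, 0],
    [0.0006, 0.0002, -0.0003, 0, 0, 0, 0],
    [0.0006, 0.0002, 0.015, 0, 0, 0, 0],
    [0.0006, 0.0002, 0.05, 0, 0, 0, 0],
    [0.0006, 0.0002, 0.1, 0, 0, 0, 0],
    [0.0006, 0.0002, 0.12, 0, 0, 0, 0]
  ]
}}

```text
time: 15.6
position: [0.6225, 0.0785, 0.2199]
tool_rot: [0.994, -0.11, 0.002, -0.0]
force: [-0.7, 0.5, -0.1]
width: 0.085
```

```bash
python3 st.py
python3 - <<'E'
from h import *
c=cap('wrist','w6');  cv2.imwrite('pics/w6c.png',cv2.resize(c['image'][190:310,210:370],None,fx=4.5,fy=4.5,interpolation=2))
E
```

```text
t 15.6 J [ 0.077  0.457  1.667 -0.     1.013  0.298] p [0.6225 0.0785 0.2199] yaw -12.64 tilt [0.0044 0.0003] F [-0.72  0.47 -0.1 ] M [-0.018 -0.023 -0.029] w 0.0850327331067102
```

View pics/w6c.png

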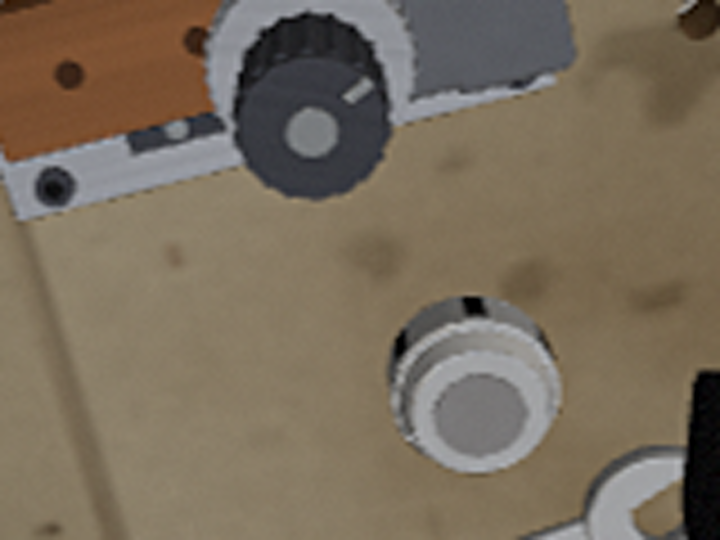

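Run:
```python
from h import *
c=np.load('pics/w6.npz'); cv2.imwrite('pics/w6d.png',cv2.resize(c['image'][130:250,210:340],None,fx=5,fy=5,interpolation=2))
```

View pics/w6d.png

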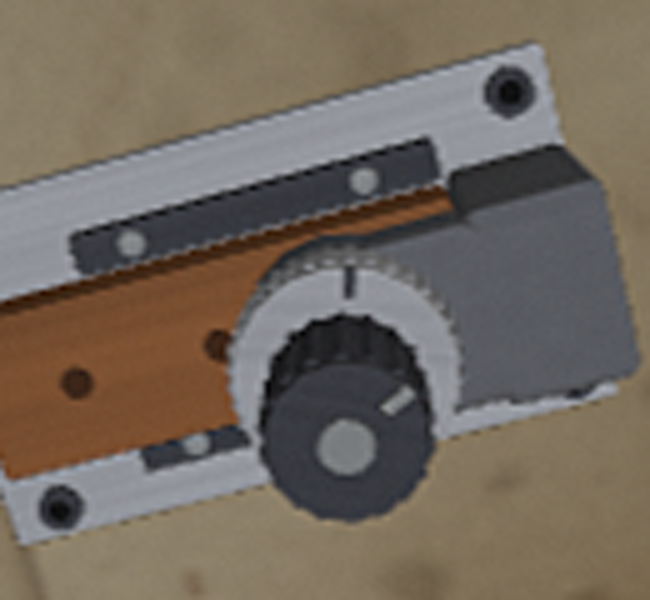

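Run:
```python
from h import *
c=np.load('pics/w6.npz'); f=lambda x,y,z:onz(c,210+(x+.5)/5-.5,130+(y+.5)/5-.5,z)
K=f(399,401,.124);T=f(349,281,.086);C=f(347,446,.124)
a=lambda p:np.degrees(np.arctan2(*(p-C)[1::-1]))
print('dist',np.linalg.norm((K-T)[:2]),'r',np.linalg.norm((K-C)[:2]),np.linalg.norm((T-C)[:2]),'slip',a(T)-a(K),'th',a(T),C)
```

```text
dist 0.014610714489610757 r 0.01204760418378124 0.020218895092500147 slip 45.66340897512296 th 75.62718030683709 [0.62238586 0.07696967 0.124     ]
```

After release the marks are 14.6 mm apart (slip ~45°), and the thimble hasn't moved back. I'll retract for one last look at the blank.

Emit:
{"fn": "jog_arm", "kwargs": {
  "series": [
    [0, -0.03, 0.03, 0, 0, 0, 0],
    [0, -0.07, 0.06, 0, 0, 0, 0],
    [-0.02, -0.12, 0.06, 0, 0, 0, 0],
    [-0.04, -0.17, 0.06, 0, 0, 0, 0],
    [-0.06, -0.22, 0.06, 0, 0, 0, 0],
    [-0.08, -0.26, 0.06, 0, 0, 0, 0],
    [-0.09, -0.29, 0.06, 0, 0, 0, 0],
    [-0.09, -0.29, 0.06, 0, 0, 0, 0]
  ]
}}

```text
time: 16.65
position: [0.5305, -0.2134, 0.2764]
tool_rot: [0.994, -0.111, 0.0, 0.0]
force: [0.3, 0.0, 0.3]
width: 0.0853
```

```bash
python3 st.py
python3 - <<'E'
from h import *
c=cap('top','t2'); cv2.imwrite('pics/t2c.png',cv2.resize(c['image'][150:270,190:310],None,fx=4.5,fy=4.5,interpolation=2))
E
```

```text
t 16.65 J [-0.435  0.327  1.726 -0.     1.089 -0.212] p [ 0.5305 -0.2134  0.2764] yaw -12.79 tilt [ 0.0003 -0.0005] F [0.33 0.04 0.34] M [ 0.014  0.042 -0.037] w 0.08527854556892565
```

View pics/t2c.png

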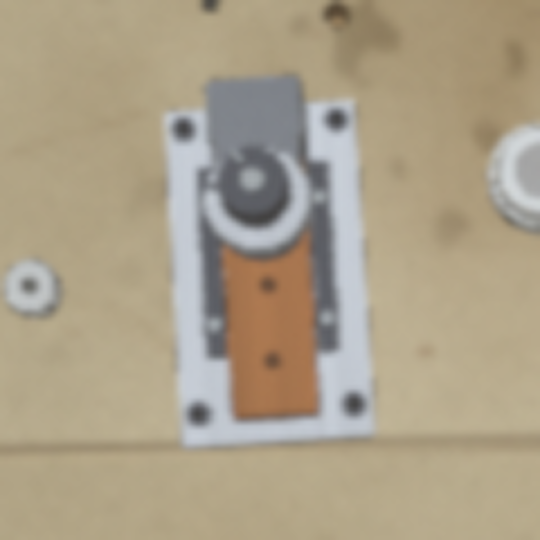

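The top view shows the blank's near end still at crop (235,418)–(319,413), the same as when it was home. It is straight in its channel, and the nut and collet are where they were. Handing in.

```bash
python3 -c "
from station import job
print(job.job_done())"
```

```text
the job is handed in; nothing more can be done
None
```

I pushed the blank home, clamped it by turning only the ratchet knob of the larger jig, and handed the job in at about 17 s. No verdict is reported, so these are my own last checks:

- **Blank:** The push stopped at the back stop with about 11 N on the wrist. The near end measured x ≈ −89.4 mm in the jig's frame against −90 mm at home. In the last top view it sat in the same place and straight in its channel.
- **Clamping:** The moment rose from about 0.23 N m running free to 0.35 N m. The thimble then stood still while the knob turned the last 25°.
- **Ratchet:** The slip was about 45° after release (marks 14.6 mm apart), so one click past and short of two.
- **Foot force:** I could not measure this directly. From the moment above thread friction I estimate about 40 N, which is inside the 20 to 110 N limits.
- **Surroundings:** The nut and collet look unmoved in the last view. I did not look at the spanner again after retracting; the arm did not go near it. The gripper was open and clear of the jig at hand-in.

No checks failed or disagreed; the three cameras put the knob axis within about 2 mm of each other.

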